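Start the ultrasonic bath at the return station

ROBOT

A 6-joint arm with a two-finger parallel gripper is mounted at the origin on the work surface. World frame = base frame: x ahead of the robot, y to its left, z up, the work surface at z = 0. Lengths are in m, angles in degrees, forces in N, time in s.
With the tool pointing down it reaches from about 0.375 to 0.9 m from the base axis. Payload 3.1 kg.
Tool frame: the origin (TCP) lies at the very end of the fingers, on their centre line; the grasp point (between the pads) lies 19 mm behind it; z points along the fingers, y is the line along which they close (so a half turn about z gives the same grasp; the last joint's range is limited). The gripper opens to 87 mm and grips with 3 to 60 N. Pads are 19 mm wide; open, the fingers measure 117 mm over their backs; the gripper's body (75 mm by 190 mm) begins 51 mm behind the grasp point.
Start: joints at [-83.165, 30.224, 82.088, -0, 67.689, -10.227], TCP at [0.183, -0.597, 0.184] pointing down, gripper open.
Joint ranges: [-176.69, 176.69], [-43.24, 126.21], [12.49, 139.97], [-82, 262], [0, 151.66], [-163.58, 163.58]. Speed limits (degrees/s): [159.86, 159.86, 180, 180, 180, 180].

INTERFACE

Orientations are given as a 3x3 rotation matrix whose columns are the frame's x, y, z axes.
In Python, from rig import bot gives the robot as it stands.
- The arm moves only by the tool move_arm, never from a script. Its argument "increments" is a list of rows, each an object with "xyz": the shift along the tool's x, y, z in mm, a list of three; "roll": the turn about the tool's z in rad; "grip": the opening in per cent of the stroke, from 0 (shut) to 100 (fully open). A call has 1 to 5 rows; each row shifts and turns the commanded pose from where the row before left it, along the tool's axes as they then stand; what a row does not reach is not made up. A row lasts 1/12 s, in which the tool goes at most 41.7 mm and 7.16 degrees, less where a joint would pass 70% of its speed; a pose out of reach is approached as far as the arm can. A call is refused whole if a number of a shift passes 41.7 or a number of a turn 0.125, either way. A call with a gripper value outside its range is refused whole. The fingers move at their own pace and stop on an object; the grip force is fixed at half the most. Time passes only in rows, so rows that do not move let the fingers close. It gives the time, the measured TCP pose, the force, the opening and the grip force at its end, in the units of the state.
- bot.read_state(): the state, without advancing time (a new reading comes with each control period).
- bot.capture(name): name is "scene" or "side" or "wrist"; returns (picture, depth): 384x512x3 uint8, red, green, blue; 384x512 float32, m along the optical axis (not along the pixel's ray), 0 where there is no reading.
- bot.camera_model(name): a dict with "intrinsics" (3x3 intrinsics, pixels), "rvec" (rotation vector, rad) and "tvec" (3), from world to camera coordinates, as OpenCV has them; the wrist camera has in their place "tool_from_camera" (4x4, takes a point from camera to tool coordinates, whose origin is the TCP and whose axes are the flange's). Camera axes: x right, y down, z forward; pixel columns grow to the right and rows downward; lengths in m; the calibration is good to about 2 mm. A picture is of the moment at which its call begins: read the wrist's pose just before it. camera_model takes no time and is no camera call.
- bot.hand_in(): hands the job in; it is judged then, once.
Trained networks look in the newest picture that a camera, given by its name, has taken for a name from the list of things; names that differ only in an ending like _2 or _b are one class to them, and where a whole thing is asked for, a point or a joint stands for the part that bears it (a point fixed in the world has none). Each returns a list of dicts, best first, with "conf" (0 to 1); they miss things now and then, are a little off and sometimes report something else, mostly with a low value. They report only what shows in the picture. A call takes as long as a camera call.
- bot.spot_in(label, camera): "at" ([x, y, z] in m, in the coordinates of the camera as it stood for that picture, good to about 4 mm: the middle of the surface that is visible of it).
- bot.trace(label, camera): "mask" (384x512 bool, what is visible of it).
The state is a dict: "time_s": time; "joint_positions": joint angles; "qvel": joint speeds; "tau": joint torques, N m; "position": TCP position; "tcp_rot": TCP orientation; "force": force on the tool from outside, world axes, zero at the start; "moment": the same for the moment, N m; "opening": opening from 0.0 (shut) to 1.0 (fully open); "grasp_force": force on a finger pad.
Only numpy, scipy, OpenCV 4.12 (cv2) and the standard library are available. Lean on these libraries where they do the work, as an engineer would, in place of code of your own. Each camera call takes 0.05 s, during which the arm holds its last target. There are 200 camera calls.

TASK

Start the ultrasonic bath for its next load by pressing its controls with the fingertips: press the wide mains rocker on by its raised end, then switch on the bath heater with the narrow rocker next to it (the middle one of the three), and then press the large round start button fully in, hold it there for two seconds, and let go. Leave the third rocker (the drain pump) and the small stop button alone, and do not pick up or shift the bath's lid or anything else standing about.

Things in the scene. Friction and masses are not known exactly. Their poses are not given: they have to be found in the camera images.
- bath: bench ultrasonic bath, a stainless box 250 mm deep (x), 430 mm wide (y), its deck 150 mm above the counter; fixed. Origin: centre of its underside; x points from its front (robot side) to its far side, y to its left, z up. Left part: tank under a loose lid. Right part: the plastic control console
- console_face (a point): centre of the console's flat face (240 mm deep, 184 mm wide), 174 mm above the counter; the face slopes 0.14 rad down towards the front. Axes: x up the slope to the far side, y left, z square to the face. On it: a row of three black rockers (x = 40 mm; y = 54, 0, -50) and, nearer the front, two round steel buttons (x = -62; y = 36, -36). Beyond the rockers lies an unlit display
- mains (a joint): wide mains rocker, 40 x 52 mm; 0 rad off (far end raised, near end level), 0.28 rad on (far end pushed down level, near end raised). Stays where left, held by friction: about 3.5 N at the raised end moves it. On counts from 0.22
- mains_raised (a point): on top of the raised half of the wide mains rocker, centred across it, 18 mm beyond its pivot (8 mm short of its far end), about 9 mm above the console face while off. Axes of the switch: while off, x along the console face up towards its far end, y left, z square to the face; turns with the switch
- heater (a joint): middle narrow rocker, 22 x 52 mm, bath heater; 0 rad off (far end raised, near end level), 0.28 rad on (far end pushed down level, near end raised). Stays where left, held by friction: about 3.5 N at the raised end moves it. On counts from 0.22
- heater_raised (a point): on top of the raised half of the middle narrow rocker (heater), centred across it, 18 mm beyond its pivot (8 mm short of its far end), about 9 mm above the console face while off. Axes of the switch: while off, x along the console face up towards its far end, y left, z square to the face; turns with the switch
- pump (a joint): right narrow rocker, 22 x 52 mm, drain pump; 0 rad off (far end raised, near end level), 0.28 rad on (far end pushed down level, near end raised). Stays where left, held by friction: about 3.5 N at the raised end moves it. On counts from 0.22. To be left off
- pump_raised (a point): on top of the raised half of the right narrow rocker (drain pump), centred across it, 18 mm beyond its pivot (8 mm short of its far end), about 9 mm above the console face while off. Axes of the switch: while off, x along the console face up towards its far end, y left, z square to the face; turns with the switch
- start (a joint): large round push button, 34 mm across, standing 8 mm above the console face: 0 m when out, grows as it is pressed along the console's normal to 0.005 m fully in; a spring of about 5 N at full travel brings it back out. Pressed counts from 0.0035 m
- start_top (a point): centre of the top face of the large round start button (moves with it)
- stop (a joint): small round push button, 20 mm across, standing 8 mm proud: 0 m when out, 0.005 m fully in, spring about 5 N. To be left alone
- stop_top (a point): centre of the top face of the small round stop button
- lid_centre (a point): centre of the loose stainless lid on the tank, 217 mm square, 0.5 kg, with a black bar handle whose top is about 37 mm above the bath's deck; the point lies 10 mm above the deck
- bowl_mid (a point): white ceramic bowl, 110 mm across and 50 mm high, standing to the right of the bath; point half-way up its axis
- brush_mid (a point): instrument scrub brush about 180 mm long lying in front of the bath; point near its middle
- purple_tray_mid (a point): purple plastic tray 270 x 170 x 22 mm at the chute mouth; point at its centre
- perforated_tray_mid (a point): perforated steel tray 260 x 160 x 25 mm; point at its centre
- tin_mid (a point): aluminium tray tin 180 x 140 x 28 mm with hand instruments in it; point at its centre
- detergent_mid (a point): white detergent bottle, 72 mm across and 190 mm high; point about half-way up

How it is judged:
By the outcome, as a careful person would: the job done as asked, in the order asked, and still so for the second after the job is handed in, with the robot touching nothing.
It also fails if it takes over 42 s, if anything falls off the work surface, if the arm or the gripper's body presses on something with over 40 N, if the wrist force passes 120 N, or if a joint passes its speed limit or range.

## Working session

There is one attempt and no reset: what is moved stays moved. The work goes in short steps, Python scripts to look and compute and a tool call to move; the robot and the scene stay as the last step left them, time stands still between calls to the robot, and variables do not carry over. Pictures are saved under pics/ and viewed, at most 10 in all, crops included, and the job is handed in when it is done.

Besides the shell and the picture viewer there is one more tool, called after "Call:" as name(argument=value, ...), one argument or row to a line, values as JSON. move_arm: Moves the arm, as the interface text tells. Its arguments: {"type":"object","properties":{"increments":{"type":"array"}},"required":["increments"]}

```bash
mkdir -p pics; cat > h.py <<'E'
import numpy as np,cv2
from rig import bot
def toworld(cam,p,s=None):
    m=bot.camera_model(cam);p=np.asarray(p,float)
    if cam=="wrist":
        s=s or bot.read_state();T=np.array(m["tool_from_camera"]);q=T[:3,:3]@p+T[:3,3]
        return np.array(s["tcp_rot"])@q+np.array(s["position"])
    R=cv2.Rodrigues(np.array(m["rvec"],float))[0];return R.T@(p-np.array(m["tvec"]).ravel())
E
python3 - <<'E'
from h import *
s=bot.read_state();print(s["time_s"],s["position"],np.round(s["tcp_rot"],3).tolist())
for c in ["scene","side"]:
    im,d=bot.capture(c);cv2.imwrite(f"pics/{c}0.png",im[:,:,::-1])
    for l in ["bath","mains_raised","heater_raised","pump_raised","start_top","stop_top","lid_centre"]:
        for r in bot.spot_in(l,c)[:2]: print(c,l,round(r["conf"],2),np.round(toworld(c,r["at"]),4))
print(bot.read_state()["time_s"])
E
```

```text
0.0 [ 0.1833067  -0.59667945  0.18329235] [[0.956, 0.293, -0.0], [0.293, -0.956, 0.002], [0.0, -0.002, -1.0]]
scene bath 0.88 [0.6382 0.062  0.1462]
scene mains_raised 0.74 [0.5827 0.0919 0.1807]
scene heater_raised 0.45 [0.5868 0.0285 0.1824]
scene pump_raised 0.58 [ 0.5941 -0.0177  0.1828]
scene start_top 0.43 [0.4779 0.0594 0.1738]
scene stop_top 0.26 [ 0.6782 -0.4188  0.0024]
scene lid_centre 0.8 [0.5317 0.2362 0.1613]
side bath 0.81 [0.4693 0.1078 0.1524]
side mains_raised 0.75 [0.5066 0.2483 0.1644]
side mains_raised 0.58 [0.5762 0.0881 0.1837]
side heater_raised 0.57 [0.5905 0.0324 0.181 ]
side pump_raised 0.72 [0.5073 0.2478 0.1623]
side pump_raised 0.57 [ 0.245  -0.4182  0.0041]
side stop_top 0.38 [0.4709 0.1057 0.1548]
side lid_centre 0.87 [0.5071 0.2474 0.1645]
0.8
```

View pics/scene0.png

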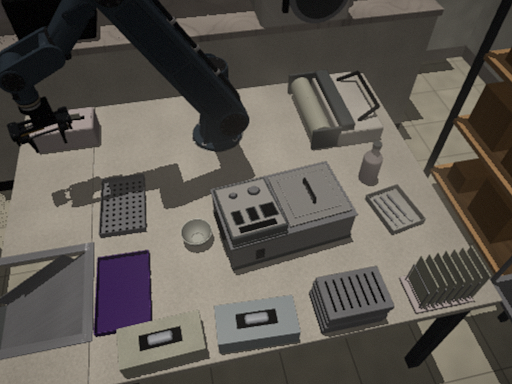

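View pics/side0.png

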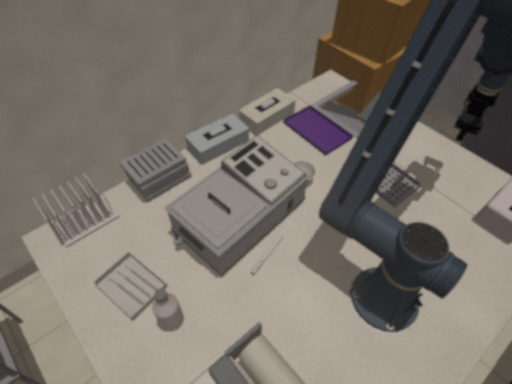

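Call:
move_arm(
  increments=[
    {"xyz": [20, -22, -18], "roll": 0, "grip": 0},
    {"xyz": [23, -26, -15], "roll": 0, "grip": 0},
    {"xyz": [23, -26, -15], "roll": 0, "grip": 0},
    {"xyz": [23, -26, -15], "roll": 0, "grip": 0},
    {"xyz": [23, -26, -15], "roll": 0, "grip": 0},
  ],
)

```text
time_s: 1.22
position: [0.2538, -0.4426, 0.2628]
tcp_rot: [[0.956, 0.293, 0.0], [0.293, -0.956, 0.0], [0.0, -0.0, -1.0]]
force: [-0.4, -0.2, -0.3]
opening: 0.708
grasp_force: 0.0
```

Call:
move_arm(
  increments=[
    {"xyz": [23, -26, -15], "roll": 0, "grip": 0},
    {"xyz": [23, -26, -15], "roll": 0, "grip": 0},
    {"xyz": [23, -26, -15], "roll": 0, "grip": 0},
    {"xyz": [23, -26, -15], "roll": 0, "grip": 0},
    {"xyz": [23, -26, -15], "roll": 0, "grip": 0},
  ],
)

```text
time_s: 1.63
position: [0.3256, -0.2844, 0.3382]
tcp_rot: [[0.956, 0.293, 0.0], [0.293, -0.956, -0.0], [0.0, 0.001, -1.0]]
force: [1.3, -0.0, 1.0]
opening: 0.321
grasp_force: 0.0
```

Call:
move_arm(
  increments=[
    {"xyz": [23, -26, -5], "roll": 0, "grip": 0},
    {"xyz": [23, -26, 0], "roll": 0, "grip": 0},
    {"xyz": [23, -26, 0], "roll": 0, "grip": 0},
    {"xyz": [23, -26, 0], "roll": 0, "grip": 0},
    {"xyz": [23, -26, 0], "roll": 0, "grip": 0},
  ],
)

```text
time_s: 2.05
position: [0.3974, -0.1264, 0.3427]
tcp_rot: [[0.956, 0.293, 0.001], [0.293, -0.956, -0.001], [0.001, 0.001, -1.0]]
force: [0.2, -1.1, 0.9]
opening: 0.021
grasp_force: 0.0
```

Call:
move_arm(
  increments=[
    {"xyz": [25, -27, 0], "roll": 0.04, "grip": 0},
    {"xyz": [25, -27, 0], "roll": 0.04, "grip": 0},
    {"xyz": [25, -27, 0], "roll": 0.04, "grip": 0},
    {"xyz": [22, -25, 0], "roll": 0.04, "grip": 0},
    {"xyz": [15, -20, 0], "roll": 0.03, "grip": 0},
  ],
)

```text
time_s: 2.47
position: [0.4793, 0.0222, 0.3425]
tcp_rot: [[0.994, 0.108, 0.001], [0.108, -0.994, 0.0], [0.001, -0.0, -1.0]]
force: [0.5, -0.3, 1.0]
opening: 0.005
grasp_force: 0.0
```

```bash
python3 - <<'E'
from h import *
s=bot.read_state();print(s["time_s"],s["position"],np.round(s["tcp_rot"],3).tolist(),np.abs(s["qvel"]).max())
print(np.round(bot.camera_model("wrist")["tool_from_camera"],3).tolist())
im,d=bot.capture("wrist");cv2.imwrite("pics/w1.png",im[:,:,::-1]);np.savez("w1.npz",im=im,d=d,p=s["position"],R=s["tcp_rot"])
for l in ["mains_raised","heater_raised","pump_raised","start_top","stop_top"]:
    for r in bot.spot_in(l,"wrist")[:2]: print(l,round(r["conf"],2),np.round(toworld("wrist",r["at"],s),4))
E
```

```text
2.4667 [0.47927033 0.02219373 0.34247997] [[0.994, 0.108, 0.001], [0.108, -0.994, 0.0], [0.001, -0.0, -1.0]] 54.19452791943773
[[0.001, -0.97, -0.245, 0.066], [1.0, 0.001, -0.0, -0.001], [0.001, -0.245, 0.97, -0.2], [0.0, 0.0, 0.0, 1.0]]
mains_raised 0.8 [0.578  0.0859 0.1842]
heater_raised 0.58 [0.5799 0.0332 0.1834]
pump_raised 0.55 [ 0.5903 -0.0172  0.1847]
start_top 0.91 [0.4802 0.0586 0.1766]
start_top 0.56 [0.5822 0.0868 0.1853]
stop_top 0.51 [ 0.4884 -0.0128  0.1733]
stop_top 0.42 [0.3416 0.2299 0.015 ]
```

View pics/w1.png

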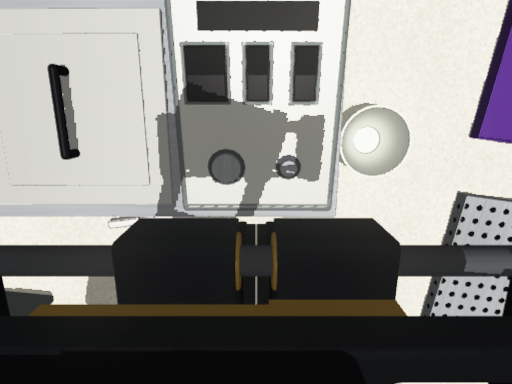

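```bash
python3 - <<'E'
from h import *
s=bot.read_state();print(s["time_s"],s["position"],np.abs(s["qvel"]).max())
im,d=bot.capture("wrist")
v=im[:200,150:360]
cv2.imwrite("pics/w2.png",cv2.resize(v,None,fx=3.8,fy=3,interpolation=cv2.INTER_CUBIC)[:,:,::-1]) 
np.savez("w2.npz",im=im,d=d,p=s["position"],R=s["tcp_rot"])
for l in ["mains_raised","heater_raised","pump_raised","start_top","stop_top"]:
    for r in bot.spot_in(l,"wrist")[:1]:
        print(l,round(r["conf"],2),np.round(toworld("wrist",r["at"],s),4))
    t=bot.trace(l,"wrist")
    if t:
        m=t[0]["mask"];y,x=np.nonzero(m);print("  mask",m.sum(),x.min(),x.max(),y.min(),y.max(),x.mean().round(1),y.mean().round(1))
E
```

```text
2.7667 [0.47774515 0.01896786 0.34221956] 0.8571868774960061
mains_raised 0.86 [0.5759 0.0886 0.1862]
  mask 2121 181 222 43 97 201.7 69.5
heater_raised 0.72 [0.5817 0.0291 0.183 ]
  mask 1157 243 264 43 98 253.9 69.9
pump_raised 0.93 [ 0.59   -0.0187  0.1874]
  mask 1209 291 315 43 98 302.1 69.6
start_top 0.71 [0.4795 0.0595 0.1781]
  mask 636 209 237 152 179 222.7 165.7
stop_top 0.52 [ 0.4889 -0.0144  0.1765]
  mask 231 277 293 158 174 285.3 165.9
```

View pics/w2.png

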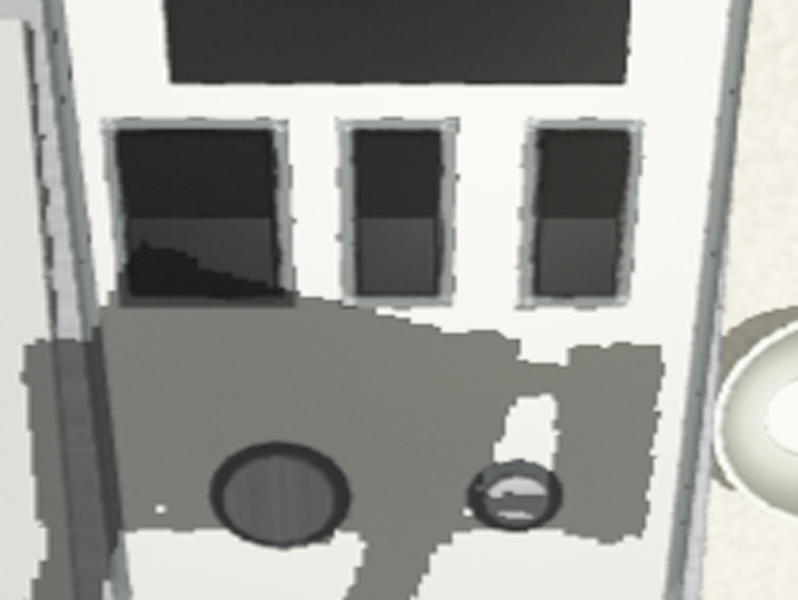

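```bash
cat >> h.py <<'E'
def Rc(yaw,t=-0.14):
    return cv2.Rodrigues(np.array([0,0,yaw]))[0]@cv2.Rodrigues(np.array([0.,t,0]))[0]
E
python3 - <<'E'
from h import *
from scipy.optimize import least_squares
z=np.load("w2.npz");d=z["d"];K=np.array(bot.camera_model("wrist")["intrinsics"])
s=dict(position=z["p"],tcp_rot=z["R"])
px=np.array([[201.7,70],[253.9,70],[302.1,70],[222.7,165.7],[285.3,165.9]])
L=np.array([[40,54,4],[40,0,4],[40,-50,4],[-62,36,8],[-62,-36,8]])/1e3
W=[]
for u,v in px:
    dd=np.median(d[int(v)-3:int(v)+4,int(u)-3:int(u)+4]);W.append(toworld("wrist",dd*np.linalg.inv(K)@[u,v,1],s))
W=np.array(W);print(W.round(4))
f=lambda p:((L@Rc(p[0]).T+p[1:])-W).ravel()
r=least_squares(f,[0.1,.53,.03,.174]);print(r.x,np.round(f(r.x).reshape(-1,3)*1e3,1).tolist())
R=Rc(r.x[0])
for n,l in dict(mains=[.058,.054,.009],heater=[.058,0,.009],pump=[.058,-.05,.009],start=[-.062,.036,.008],pivotm=[.04,.054,.003]).items(): print(n,(R@l+r.x[1:]).round(4))
np.save("pose.npy",r.x)
E
```

```text
[[ 0.5788  0.0871  0.1842]
 [ 0.5846  0.0335  0.1841]
 [ 0.5901 -0.0161  0.1837]
 [ 0.4797  0.0582  0.1732]
 [ 0.4872 -0.013   0.1732]]
[0.10751442 0.5457426  0.02933105 0.1742533 ] [[-0.0, 0.1, -0.4], [-0.1, 0.0, -0.3], [-0.1, -0.1, 0.1], [-0.0, 0.2, 0.3], [0.2, -0.2, 0.3]]
mains [0.5958 0.089  0.1913]
heater [0.6016 0.0354 0.1913]
pump [ 0.607  -0.0144  0.1913]
start [0.4797 0.0584 0.1735]
pivotm [0.5789 0.0872 0.1828]
```

Call:
move_arm(
  increments=[
    {"xyz": [30, -14, 25], "roll": 0, "grip": 0},
    {"xyz": [30, -14, 25], "roll": 0, "grip": 0},
    {"xyz": [30, -14, 25], "roll": 0, "grip": 0},
    {"xyz": [29, -15, 25], "roll": 0, "grip": 0},
    {"xyz": [0, 0, 25], "roll": 0, "grip": 0},
  ],
)

```text
time_s: 3.73
position: [0.596, 0.0918, 0.2158]
tcp_rot: [[0.994, 0.11, 0.006], [0.11, -0.994, 0.002], [0.006, -0.001, -1.0]]
force: [0.6, 0.2, 0.7]
opening: 0.009
grasp_force: 0.0
```

Call:
move_arm(
  increments=[
    {"xyz": [0, 0, 0], "roll": 0, "grip": 0},
    {"xyz": [0, 0, 0], "roll": 0, "grip": 0},
    {"xyz": [0, 0, 0], "roll": 0, "grip": 0},
  ],
)

```text
time_s: 3.98
position: [0.5907, 0.0888, 0.2185]
tcp_rot: [[0.994, 0.107, 0.001], [0.107, -0.994, -0.0], [0.001, 0.0, -1.0]]
force: [0.5, -0.6, 1.3]
opening: 0.006
grasp_force: 0.0
```

Call:
move_arm(
  increments=[
    {"xyz": [-1, 0, 12], "roll": 0, "grip": 0},
    {"xyz": [0, 0, 10], "roll": 0, "grip": 0},
    {"xyz": [0, 0, 3], "roll": 0, "grip": 0},
    {"xyz": [0, 0, 2], "roll": 0, "grip": 0},
    {"xyz": [0, 0, 1], "roll": 0, "grip": 0},
  ],
)

```text
time_s: 4.4
position: [0.5896, 0.0888, 0.1899]
tcp_rot: [[0.994, 0.107, 0.001], [0.107, -0.994, -0.0], [0.001, 0.0, -1.0]]
force: [-0.3, 0.2, 0.4]
opening: 0.003
grasp_force: 0.0
```

Call:
move_arm(
  increments=[
    {"xyz": [0, 0, 1], "roll": 0, "grip": 0},
    {"xyz": [0, 0, 1], "roll": 0, "grip": 0},
  ],
)

```text
time_s: 4.57
position: [0.5899, 0.0889, 0.1878]
tcp_rot: [[0.994, 0.108, 0.001], [0.108, -0.994, -0.0], [0.001, 0.0, -1.0]]
force: [-0.1, 0.4, -0.4]
opening: 0.005
grasp_force: 0.0
```

Call:
move_arm(
  increments=[
    {"xyz": [0, 0, 1], "roll": 0, "grip": 0},
    {"xyz": [0, 0, 1], "roll": 0, "grip": 0},
  ],
)

```text
time_s: 4.73
position: [0.5897, 0.0891, 0.1854]
tcp_rot: [[0.994, 0.108, 0.001], [0.108, -0.994, 0.0], [0.001, 0.0, -1.0]]
force: [1.1, 0.1, -0.4]
opening: 0.006
grasp_force: 0.0
```

Call:
move_arm(
  increments=[
    {"xyz": [0, 0, 1], "roll": 0, "grip": 0},
    {"xyz": [0, 0, 0], "roll": 0, "grip": 0},
  ],
)

```text
time_s: 4.9
position: [0.5893, 0.0891, 0.184]
tcp_rot: [[0.994, 0.108, -0.0], [0.108, -0.994, 0.0], [-0.0, -0.0, -1.0]]
force: [-0.1, 0.0, 0.2]
opening: 0.009
grasp_force: 0.0
```

```bash
python3 - <<'E'
from h import *
s=bot.read_state();print(s["position"],s["force"])
im,d=bot.capture("wrist");im2,d2=bot.capture("scene")
a=cv2.resize(im,(512,384));b=cv2.resize(im2[150:260,190:360],(288,186),interpolation=cv2.INTER_CUBIC)
c=np.zeros((384,800,3),np.uint8);c[:,:512]=a;c[:186,512:]=b
cv2.imwrite("pics/c3.png",c[:,:,::-1])
E
```

```text
[0.58933595 0.08906175 0.18399207] [-0.12622147  0.01836703  0.24645052]
```

View pics/c3.png

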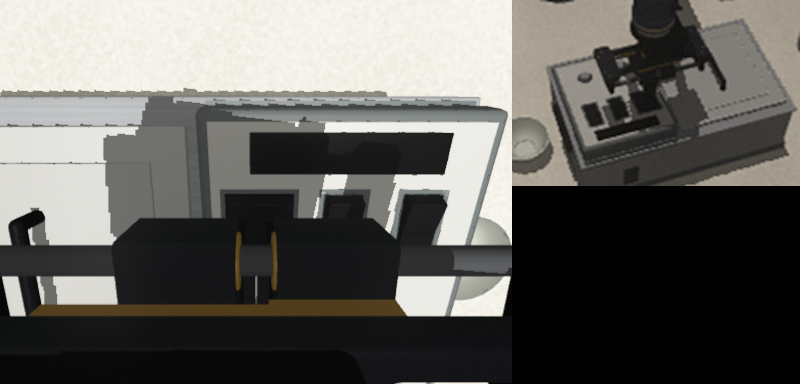

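```bash
cat >> h.py <<'E'
def local(d,s):
    K=np.array(bot.camera_model("wrist")["intrinsics"]);p=np.load("pose.npy")
    v,u=np.mgrid[:384,:512];c=np.stack([(u-K[0,2])/K[0,0]*d,(v-K[1,2])/K[1,1]*d,d],-1).reshape(-1,3)
    T=np.array(bot.camera_model("wrist")["tool_from_camera"])
    w=(c@T[:3,:3].T+T[:3,3])@np.array(s["tcp_rot"]).T+np.array(s["position"])
    l=((w-p[1:])@Rc(p[0]))*1e3; l[d.ravel()==0]=np.nan
    return l
def heights(l):
    for n,y,hw in [("mains",54,20),("heater",0,7),("pump",-50,7)]:
        o=[]
        for x in range(14,72,3):
            k=(abs(l[:,0]-x)<1.5)&(abs(l[:,1]-y)<hw)&(l[:,2]<25);o.append((x,round(float(np.median(l[k,2])),1)) if k.sum()>3 else (x,None))
        print(n,o)
E
python3 - <<'E'
from h import *
s=bot.read_state();im,d=bot.capture("wrist");heights(local(d,s))
z=np.load("w2.npz");print("before");heights(local(z["d"],dict(position=z["p"],tcp_rot=z["R"])))
E
```

```text
mains [(14, None), (17, None), (20, None), (23, None), (26, None), (29, None), (32, None), (35, None), (38, None), (41, None), (44, None), (47, 5.9), (50, 6.9), (53, 7.7), (56, 8.5), (59, 9.4), (62, 10.1), (65, 4.8), (68, 0.5), (71, 0.3)]
heater [(14, None), (17, None), (20, None), (23, None), (26, None), (29, None), (32, None), (35, None), (38, None), (41, None), (44, None), (47, None), (50, None), (53, 7.8), (56, 8.6), (59, 9.3), (62, 10.0), (65, 4.6), (68, 0.6), (71, 0.3)]
pump [(14, None), (17, None), (20, None), (23, None), (26, None), (29, 2.8), (32, 3.2), (35, 3.3), (38, 3.4), (41, 4.2), (44, 5.1), (47, 5.8), (50, 6.7), (53, 7.6), (56, 8.3), (59, 9.2), (62, 10.1), (65, 4.6), (68, 0.6), (71, 0.2)]
before
mains [(14, 3.5), (17, 3.6), (20, 3.4), (23, 3.6), (26, 3.3), (29, 3.4), (32, 3.8), (35, 3.5), (38, 3.2), (41, 4.3), (44, 5.2), (47, 6.0), (50, 7.0), (53, 7.8), (56, 8.8), (59, 9.5), (62, 10.1), (65, 2.9), (68, 0.6), (71, 0.5)]
heater [(14, 3.3), (17, 3.6), (20, 3.7), (23, 3.3), (26, 3.5), (29, 3.4), (32, 3.5), (35, 3.6), (38, 3.3), (41, 4.4), (44, 5.4), (47, 6.3), (50, 6.6), (53, 7.7), (56, 8.6), (59, 9.7), (62, 10.2), (65, 3.5), (68, 0.7), (71, 0.3)]
pump [(14, 3.5), (17, 3.6), (20, 3.2), (23, 3.4), (26, 3.3), (29, 3.4), (32, 3.5), (35, 4.0), (38, 3.2), (41, 4.1), (44, 5.0), (47, 5.9), (50, 6.8), (53, 7.7), (56, 8.7), (59, 9.7), (62, 10.2), (65, 4.0), (68, 0.4), (71, 0.7)]
```

```bash
python3 - <<'E'
from h import *
s=bot.read_state();im,d=bot.capture("wrist");l=local(d,s)
p=np.load("pose.npy");w=(l/1e3)@Rc(p[0]).T+p[1:]
t=(w-np.array(s["position"]))@np.array(s["tcp_rot"])*1e3
t=t.reshape(384,512,3)
for c in (240,246,250,256,262,266,272): print(c,[(r,np.round(t[r,c]).tolist()) for r in range(205,312,9)])
E
```

```text
240 [(205, [11.0, -11.0, -8.0]), (214, [4.0, -11.0, -6.0]), (223, [10.0, -9.0, -40.0]), (232, [10.0, -8.0, -53.0]), (241, [33.0, -5.0, -120.0]), (250, [32.0, -5.0, -123.0]), (259, [31.0, -5.0, -125.0]), (268, [28.0, -5.0, -126.0]), (277, [24.0, -5.0, -122.0]), (286, [nan, nan, nan]), (295, [9.0, -6.0, -106.0]), (304, [6.0, -6.0, -107.0])]
246 [(205, [11.0, -7.0, -10.0]), (214, [4.0, -7.0, -6.0]), (223, [-3.0, -7.0, -3.0]), (232, [9.0, -6.0, -49.0]), (241, [9.0, -5.0, -60.0]), (250, [32.0, -3.0, -123.0]), (259, [30.0, -3.0, -124.0]), (268, [28.0, -3.0, -125.0]), (277, [4.0, -5.0, -86.0]), (286, [1.0, -5.0, -87.0]), (295, [-3.0, -5.0, -87.0]), (304, [-7.0, -5.0, -86.0])]
250 [(205, [11.0, -4.0, -9.0]), (214, [4.0, -5.0, -6.0]), (223, [-3.0, -5.0, -3.0]), (232, [9.0, -4.0, -49.0]), (241, [9.0, -4.0, -62.0]), (250, [32.0, -2.0, -124.0]), (259, [30.0, -2.0, -125.0]), (268, [28.0, -2.0, -125.0]), (277, [5.0, -3.0, -87.0]), (286, [1.0, -3.0, -87.0]), (295, [-3.0, -3.0, -86.0]), (304, [-7.0, -3.0, -86.0])]
256 [(205, [11.0, -1.0, -9.0]), (214, [4.0, -1.0, -6.0]), (223, [-3.0, -1.0, -4.0]), (
[... 539 characters left out ...]
0, -88.0]), (304, [-7.0, 2.0, -86.0])]
266 [(205, [11.0, 5.0, -10.0]), (214, [5.0, 5.0, -7.0]), (223, [10.0, 4.0, -41.0]), (232, [10.0, 4.0, -52.0]), (241, [9.0, 4.0, -62.0]), (250, [32.0, 2.0, -123.0]), (259, [30.0, 2.0, -125.0]), (268, [29.0, 2.0, -126.0]), (277, [4.0, 3.0, -86.0]), (286, [1.0, 3.0, -86.0]), (295, [-3.0, 3.0, -87.0]), (304, [-7.0, 3.0, -87.0])]
272 [(205, [11.0, 9.0, -10.0]), (214, [4.0, 9.0, -6.0]), (223, [11.0, 7.0, -41.0]), (232, [10.0, 7.0, -53.0]), (241, [35.0, 3.0, -124.0]), (250, [32.0, 3.0, -124.0]), (259, [31.0, 3.0, -126.0]), (268, [29.0, 3.0, -126.0]), (277, [27.0, 3.0, -127.0]), (286, [24.0, 3.0, -127.0]), (295, [12.0, 4.0, -112.0]), (304, [23.0, 3.0, -133.0])]
```

```bash
python3 - <<'E'
from h import *
s=bot.read_state();P=np.array(s["position"]);R=np.array(s["tcp_rot"])
out=[]
for c in ["scene","side"]:
    im,d=bot.capture(c);m=bot.camera_model(c);K=np.array(m["intrinsics"]);Rm=cv2.Rodrigues(np.array(m["rvec"],float))[0];t=np.array(m["tvec"]).ravel()
    q=Rm@P+t;u,v=(K@q)[:2]/q[2];print(c,u,v,"cam",(-Rm.T@t).round(2))
    vv,uu=np.mgrid[:384,:512];pc=np.stack([(uu-K[0,2])/K[0,0]*d,(vv-K[1,2])/K[1,1]*d,d],-1).reshape(-1,3)
    T=((pc-t)@Rm-P)@R*1e3
    k=(d.ravel()>0)&(abs(T[:,0])<20)&(abs(T[:,1])<60)&(T[:,2]>-110)&(T[:,2]<5)
    for zb in range(-110,5,10):
        b=T[k&(T[:,2]>=zb)&(T[:,2]<zb+10)]
        if len(b): print(zb,len(b),"x",b[:,0].min().round(),b[:,0].max().round(),"y",b[:,1].min().round(),b[:,1].max().round())
    x0,y0=int(u)-35,int(v)-45
    cr=cv2.resize(im[max(y0,0):y0+60,x0:x0+70],(400,343),interpolation=cv2.INTER_NEAREST)
    cv2.circle(cr,(200,int(45*343/60)),3,(255,0,0),-1);out.append(cr)
cv2.imwrite("pics/c4.png",np.hstack(out)[:,:,::-1])
E
```

```text
scene 270.24802667008004 210.5922534398496 cam [ 1.39 -0.14  1.28]
-110 2 x 6.0 11.0 y -6.0 30.0
-100 2 x 3.0 14.0 y -10.0 -7.0
-90 3 x 9.0 13.0 y -11.0 -9.0
-80 11 x 8.0 14.0 y -16.0 8.0
-70 16 x 7.0 15.0 y -10.0 10.0
-60 13 x -3.0 13.0 y -10.0 9.0
-50 15 x -4.0 14.0 y -11.0 9.0
-40 4 x -3.0 11.0 y -10.0 8.0
-20 3 x 9.0 13.0 y -9.0 59.0
-10 119 x -20.0 20.0 y -30.0 59.0
0 131 x -20.0 20.0 y -36.0 59.0
side 242.01389115479546 165.8422180166535 cam [-0.08  0.62  1.1 ]
-110 2 x -11.0 -0.0 y -31.0 -30.0
-90 2 x -12.0 7.0 y -15.0 -14.0
-80 8 x -13.0 -4.0 y -13.0 7.0
-70 17 x -13.0 1.0 y -12.0 7.0
-60 19 x -13.0 7.0 y -11.0 9.0
-50 18 x -13.0 9.0 y -10.0 9.0
-40 4 x -11.0 9.0 y -9.0 4.0
-20 7 x 2.0 9.0 y -17.0 54.0
-10 109 x -20.0 20.0 y -34.0 60.0
0 134 x -20.0 20.0 y -37.0 59.0
```

View pics/c4.png

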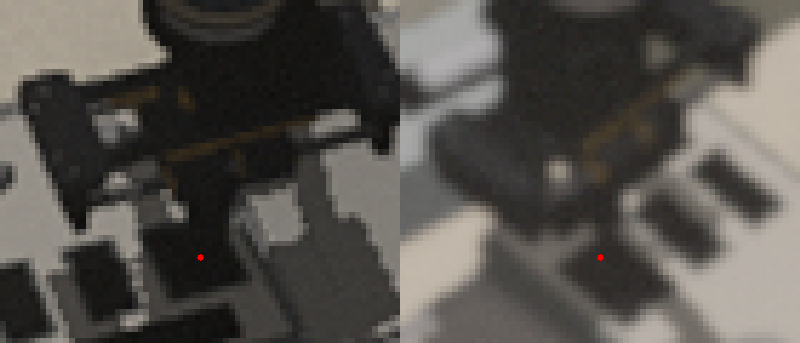

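The fingers really end about 37 mm short of the reported TCP: all three cameras agree, and there is no contact. I'll go further down, guarded by the force reading.

Call:
move_arm(
  increments=[
    {"xyz": [0, 0, 10], "roll": 0, "grip": 0},
    {"xyz": [0, 0, 6], "roll": 0, "grip": 0},
    {"xyz": [0, 0, 3], "roll": 0, "grip": 0},
    {"xyz": [0, 0, 1], "roll": 0, "grip": 0},
  ],
)

```text
time_s: 5.53
position: [0.5885, 0.0891, 0.1628]
tcp_rot: [[0.994, 0.108, -0.003], [0.108, -0.994, 0.0], [-0.003, -0.0, -1.0]]
force: [0.3, 0.1, 1.7]
opening: 0.004
grasp_force: 0.0
```

```bash
python3 - <<'E'
from h import *
s=bot.read_state();print(s["position"],s["force"])
im,d=bot.capture("wrist");l=local(d,s);heights(l)
p=np.load("pose.npy");w=(l/1e3)@Rc(p[0]).T+p[1:]
t=((w-np.array(s["position"]))@np.array(s["tcp_rot"])*1e3).reshape(384,512,3)
for c in (242,250,256,268): print(c,[(r,np.round(t[r,c]).tolist()) for r in range(208,240,3)])
E
```

```text
[0.58850217 0.08905981 0.16282865] [0.27135148 0.11149629 1.70816399]
mains [(14, 3.2), (17, None), (20, None), (23, None), (26, None), (29, None), (32, None), (35, None), (38, None), (41, None), (44, None), (47, None), (50, None), (53, None), (56, 8.7), (59, 9.3), (62, 10.4), (65, 5.0), (68, 0.6), (71, 0.3)]
heater [(14, None), (17, None), (20, None), (23, None), (26, None), (29, None), (32, None), (35, None), (38, None), (41, None), (44, None), (47, None), (50, None), (53, None), (56, None), (59, 9.6), (62, 10.0), (65, 4.9), (68, 0.5), (71, 0.2)]
pump [(14, 3.2), (17, 3.7), (20, None), (23, None), (26, None), (29, None), (32, None), (35, None), (38, 3.0), (41, 4.1), (44, 5.1), (47, 5.8), (50, 6.6), (53, 7.5), (56, 8.6), (59, 9.3), (62, 9.9), (65, 5.1), (68, 0.5), (71, 0.2)]
242 [(208, [14.0, -9.0, -25.0]), (211, [13.0, -9.0, -28.0]), (214, [12.0, -8.0, -30.0]), (217, [10.0, -8.0, -30.0]), (220, [8.0, -9.0, -28.0]), (223, [10.0, -8.0, -39.0]), (226, [10.0, -8.0, -45.0]), (229, [10.0, -8.0, -49.0]), (232, [10.0, -8.0, -53.0]), (235, [10.0, -7.0, -57.0]), (238, [10.0, -7.0, -61.0])]
2
[... 211 characters left out ...]
.0, -46.0]), (232, [9.0, -4.0, -49.0]), (235, [9.0, -4.0, -53.0]), (238, [8.0, -4.0, -56.0])]
256 [(208, [14.0, -1.0, -26.0]), (211, [14.0, -1.0, -30.0]), (214, [12.0, -1.0, -30.0]), (217, [10.0, -1.0, -30.0]), (220, [8.0, -1.0, -29.0]), (223, [6.0, -1.0, -28.0]), (226, [9.0, -1.0, -40.0]), (229, [9.0, -1.0, -45.0]), (232, [9.0, -1.0, -49.0]), (235, [9.0, -1.0, -54.0]), (238, [9.0, -1.0, -57.0])]
268 [(208, [14.0, 6.0, -25.0]), (211, [13.0, 6.0, -28.0]), (214, [12.0, 6.0, -31.0]), (217, [10.0, 6.0, -30.0]), (220, [8.0, 6.0, -30.0]), (223, [11.0, 5.0, -41.0]), (226, [11.0, 5.0, -45.0]), (229, [10.0, 5.0, -49.0]), (232, [10.0, 5.0, -53.0]), (235, [10.0, 5.0, -57.0]), (238, [10.0, 5.0, -61.0])]
```

Call:
move_arm(
  increments=[
    {"xyz": [0, 0, 4], "roll": 0, "grip": 0},
    {"xyz": [0, 0, 2], "roll": 0, "grip": 0},
    {"xyz": [0, 0, 1], "roll": 0, "grip": 0},
  ],
)

```text
time_s: 5.83
position: [0.5893, 0.089, 0.1569]
tcp_rot: [[0.994, 0.108, -0.0], [0.108, -0.994, 0.0], [-0.0, -0.0, -1.0]]
force: [-0.7, 0.0, -0.6]
opening: 0.001
grasp_force: 0.0
```

Call:
move_arm(
  increments=[
    {"xyz": [0, 0, 1], "roll": 0, "grip": 0},
    {"xyz": [0, 0, 1], "roll": 0, "grip": 0},
  ],
)

```text
time_s: 6.0
position: [0.5896, 0.089, 0.1553]
tcp_rot: [[0.994, 0.108, 0.0], [0.108, -0.994, -0.0], [0.0, 0.0, -1.0]]
force: [0.5, 0.4, 0.7]
opening: 0.006
grasp_force: 0.6
```

Call:
move_arm(
  increments=[
    {"xyz": [0, 0, 1], "roll": 0, "grip": 0},
    {"xyz": [0, 0, 1], "roll": 0, "grip": 0},
  ],
)

```text
time_s: 6.17
position: [0.5904, 0.0891, 0.1539]
tcp_rot: [[0.994, 0.108, 0.002], [0.108, -0.994, 0.0], [0.002, 0.0, -1.0]]
force: [0.0, 1.3, 3.5]
opening: 0.006
grasp_force: 1.3
```

Contact (3.5 N). Pushing on.

Call:
move_arm(
  increments=[
    {"xyz": [0, 0, 1], "roll": 0, "grip": 0},
    {"xyz": [0, 0, 1], "roll": 0, "grip": 0},
  ],
)

```text
time_s: 6.33
position: [0.5906, 0.089, 0.1519]
tcp_rot: [[0.994, 0.108, 0.003], [0.108, -0.994, -0.0], [0.003, 0.0, -1.0]]
force: [1.4, -0.6, 3.7]
opening: 0.004
grasp_force: 1.4
```

Call:
move_arm(
  increments=[
    {"xyz": [0, 0, 1], "roll": 0, "grip": 0},
    {"xyz": [0, 0, 1], "roll": 0, "grip": 0},
  ],
)

```text
time_s: 6.5
position: [0.5902, 0.089, 0.1496]
tcp_rot: [[0.994, 0.108, 0.002], [0.108, -0.994, -0.0], [0.002, 0.0, -1.0]]
force: [2.5, -0.0, 2.9]
opening: 0.002
grasp_force: 1.5
```

Call:
move_arm(
  increments=[
    {"xyz": [0, 0, 1], "roll": 0, "grip": 0},
    {"xyz": [0, 0, 1], "roll": 0, "grip": 0},
  ],
)

```text
time_s: 6.67
position: [0.5903, 0.089, 0.148]
tcp_rot: [[0.994, 0.108, 0.002], [0.108, -0.994, -0.0], [0.002, 0.0, -1.0]]
force: [-0.4, 0.1, 12.3]
opening: 0.005
grasp_force: 5.9
```

Call:
move_arm(
  increments=[
    {"xyz": [0, 0, -20], "roll": 0, "grip": 0},
    {"xyz": [0, 0, -15], "roll": 0, "grip": 0},
    {"xyz": [0, 0, 0], "roll": 0, "grip": 0},
    {"xyz": [0, 0, 0], "roll": 0, "grip": 0},
  ],
)

```text
time_s: 7.0
position: [0.5888, 0.089, 0.1819]
tcp_rot: [[0.994, 0.108, -0.001], [0.108, -0.994, -0.0], [-0.001, -0.0, -1.0]]
force: [0.3, 0.5, 0.4]
opening: 0.006
grasp_force: 0.0
```

```bash
python3 - <<'E'
from h import *
s=bot.read_state();print(s["position"],s["force"])
im,d=bot.capture("wrist");l=local(d,s);heights(l)
E
```

```text
[0.58879803 0.08899262 0.18187757] [0.2954393  0.46219581 0.43929914]
mains [(14, None), (17, None), (20, None), (23, None), (26, None), (29, None), (32, None), (35, None), (38, None), (41, None), (44, None), (47, 2.9), (50, 3.2), (53, 3.3), (56, 3.1), (59, 3.2), (62, 3.2), (65, 2.3), (68, 0.6), (71, 0.3)]
heater [(14, None), (17, None), (20, None), (23, None), (26, None), (29, None), (32, None), (35, None), (38, None), (41, None), (44, None), (47, None), (50, None), (53, 7.7), (56, 8.5), (59, 9.4), (62, 9.9), (65, 4.8), (68, 0.5), (71, 0.3)]
pump [(14, None), (17, None), (20, None), (23, None), (26, None), (29, None), (32, 3.2), (35, 3.3), (38, 3.1), (41, 4.2), (44, 5.0), (47, 5.9), (50, 6.7), (53, 7.5), (56, 8.4), (59, 9.2), (62, 9.9), (65, 4.9), (68, 0.5), (71, 0.3)]
```

Call:
move_arm(
  increments=[
    {"xyz": [0, 27, 0], "roll": 0, "grip": 0},
    {"xyz": [0, 28, 0], "roll": 0, "grip": 0},
    {"xyz": [1, 0, 0], "roll": 0, "grip": 0},
    {"xyz": [0, 0, 10], "roll": 0, "grip": 0},
    {"xyz": [0, 0, 8], "roll": 0, "grip": 0},
  ],
)

```text
time_s: 7.47
position: [0.5953, 0.0347, 0.1624]
tcp_rot: [[0.994, 0.107, -0.003], [0.107, -0.994, 0.001], [-0.002, -0.001, -1.0]]
force: [0.0, -0.1, 0.3]
opening: 0.006
grasp_force: 0.0
```

Call:
move_arm(
  increments=[
    {"xyz": [0, 0, 3], "roll": 0, "grip": 0},
    {"xyz": [0, 0, 2], "roll": 0, "grip": 0},
    {"xyz": [0, 0, 2], "roll": 0, "grip": 0},
    {"xyz": [0, 0, 1], "roll": 0, "grip": 0},
  ],
)

```text
time_s: 7.8
position: [0.5961, 0.0352, 0.1558]
tcp_rot: [[0.994, 0.109, -0.001], [0.109, -0.994, 0.0], [-0.001, -0.0, -1.0]]
force: [-0.6, 0.5, -0.0]
opening: 0.007
grasp_force: 0.3
```

Call:
move_arm(
  increments=[
    {"xyz": [0, 0, 1], "roll": 0, "grip": 0},
    {"xyz": [0, 0, 1], "roll": 0, "grip": 0},
    {"xyz": [0, 0, 1], "roll": 0, "grip": 0},
    {"xyz": [0, 0, 1], "roll": 0, "grip": 0},
  ],
)

```text
time_s: 8.13
position: [0.5972, 0.0347, 0.1529]
tcp_rot: [[0.994, 0.108, 0.002], [0.108, -0.994, 0.0], [0.002, 0.0, -1.0]]
force: [1.1, 2.0, 2.2]
opening: 0.003
grasp_force: 1.3
```

Call:
move_arm(
  increments=[
    {"xyz": [0, 0, 1], "roll": 0, "grip": 0},
    {"xyz": [0, 0, 1], "roll": 0, "grip": 0},
  ],
)

```text
time_s: 8.3
position: [0.5974, 0.0343, 0.1508]
tcp_rot: [[0.994, 0.108, 0.003], [0.108, -0.994, -0.0], [0.003, 0.001, -1.0]]
force: [0.8, 1.4, 3.6]
opening: 0.004
grasp_force: 1.4
```

Call:
move_arm(
  increments=[
    {"xyz": [0, 0, 1], "roll": 0, "grip": 0},
    {"xyz": [0, 0, 1], "roll": 0, "grip": 0},
  ],
)

```text
time_s: 8.47
position: [0.5974, 0.0341, 0.1486]
tcp_rot: [[0.994, 0.107, 0.002], [0.107, -0.994, -0.001], [0.002, 0.001, -1.0]]
force: [1.3, 0.5, 3.0]
opening: 0.006
grasp_force: 1.5
```

Call:
move_arm(
  increments=[
    {"xyz": [0, 0, 1], "roll": 0, "grip": 0},
    {"xyz": [0, 0, 0.5], "roll": 0, "grip": 0},
  ],
)

```text
time_s: 8.63
position: [0.5976, 0.0341, 0.1482]
tcp_rot: [[0.994, 0.107, 0.003], [0.107, -0.994, -0.001], [0.003, 0.001, -1.0]]
force: [-0.8, 1.0, 10.5]
opening: 0.004
grasp_force: 5.7
```

Call:
move_arm(
  increments=[
    {"xyz": [0, 0, -20], "roll": 0, "grip": 0},
    {"xyz": [0, 0, -15], "roll": 0, "grip": 0},
    {"xyz": [0, 0, 0], "roll": 0, "grip": 0},
    {"xyz": [0, 0, 0], "roll": 0, "grip": 0},
  ],
)

```text
time_s: 8.97
position: [0.596, 0.0342, 0.1815]
tcp_rot: [[0.994, 0.108, -0.0], [0.108, -0.994, -0.0], [-0.0, 0.0, -1.0]]
force: [-0.7, 0.4, 0.0]
opening: 0.004
grasp_force: 0.0
```

```bash
python3 - <<'E'
from h import *
s=bot.read_state();print(s["position"],s["force"])
im,d=bot.capture("wrist");l=local(d,s);heights(l)
p=np.load("pose.npy");st=Rc(p[0])@[-.062,.036,.008]+p[1:];st[2]-=.038
print((np.array(s["tcp_rot"]).T@(st-s["position"])*1e3).round(1))
E
```

```text
[0.59602804 0.03417464 0.18154891] [-0.6806594   0.42550109  0.03631473]
mains [(14, None), (17, None), (20, None), (23, None), (26, None), (29, None), (32, None), (35, None), (38, None), (41, None), (44, None), (47, None), (50, None), (53, 3.3), (56, 3.2), (59, 3.2), (62, 3.3), (65, 2.2), (68, 0.6), (71, 0.4)]
heater [(14, None), (17, None), (20, None), (23, None), (26, None), (29, None), (32, None), (35, None), (38, None), (41, None), (44, None), (47, 2.8), (50, 3.2), (53, 3.3), (56, 3.2), (59, 3.2), (62, 3.3), (65, 2.5), (68, 0.5), (71, 0.2)]
pump [(14, None), (17, None), (20, None), (23, None), (26, None), (29, None), (32, None), (35, None), (38, None), (41, None), (44, None), (47, None), (50, None), (53, 7.3), (56, 8.6), (59, 9.4), (62, 10.2), (65, 4.9), (68, 0.7), (71, 0.3)]
[-113.   -36.6   46.1]
```

Call:
move_arm(
  increments=[
    {"xyz": [-30, -10, 0], "roll": 0, "grip": 0},
    {"xyz": [-30, -10, 0], "roll": 0, "grip": 0},
    {"xyz": [-30, -10, 0], "roll": 0, "grip": 0},
    {"xyz": [-27, -7, 0], "roll": 0, "grip": 0},
    {"xyz": [0, 0, 5], "roll": 0, "grip": 0},
  ],
)

```text
time_s: 9.43
position: [0.4676, 0.0602, 0.1751]
tcp_rot: [[0.994, 0.109, -0.011], [0.109, -0.994, 0.001], [-0.011, -0.002, -1.0]]
force: [-0.8, -0.4, -0.4]
opening: 0.006
grasp_force: 0.0
```

Call:
move_arm(
  increments=[
    {"xyz": [0, 0, 15], "roll": 0, "grip": 0},
    {"xyz": [0, 0, 12], "roll": 0, "grip": 0},
    {"xyz": [0, 0, 4], "roll": 0, "grip": 0},
    {"xyz": [0, 0, 0], "roll": 0, "grip": 0},
    {"xyz": [0, 0, 0], "roll": 0, "grip": 0},
  ],
)

```text
time_s: 9.85
position: [0.476, 0.0585, 0.1451]
tcp_rot: [[0.994, 0.107, -0.001], [0.107, -0.994, 0.0], [-0.001, -0.0, -1.0]]
force: [-0.2, -0.6, 0.3]
opening: 0.003
grasp_force: 0.0
```

```bash
python3 - <<'E'
from h import *
s=bot.read_state();print(s["position"],s["force"])
p=np.load("pose.npy");st=Rc(p[0])@[-.062,.036,.008]+p[1:];st[2]-=.038
print((np.array(s["tcp_rot"]).T@(st-s["position"])*1e3).round(1))
E
```

```text
[0.47599285 0.05854061 0.14512527] [-0.19468488 -0.57695425  0.25596393]
[3.7 0.5 9.6]
```

Call:
move_arm(
  increments=[
    {"xyz": [0, 0, 4], "roll": 0, "grip": 0},
    {"xyz": [0, 0, 3], "roll": 0, "grip": 0},
    {"xyz": [0, 0, 2], "roll": 0, "grip": 0},
    {"xyz": [0, 0, 0], "roll": 0, "grip": 0},
  ],
)

```text
time_s: 10.18
position: [0.476, 0.0586, 0.1365]
tcp_rot: [[0.994, 0.108, -0.0], [0.108, -0.994, 0.0], [-0.0, -0.0, -1.0]]
force: [-0.1, 0.0, 1.3]
opening: 0.007
grasp_force: 0.0
```

Call:
move_arm(
  increments=[
    {"xyz": [0, 0, 2], "roll": 0, "grip": 0},
    {"xyz": [0, 0, 2], "roll": 0, "grip": 0},
    {"xyz": [0, 0, 0], "roll": 0, "grip": 0},
  ],
)

```text
time_s: 10.43
position: [0.4766, 0.0587, 0.1329]
tcp_rot: [[0.994, 0.107, 0.001], [0.107, -0.994, 0.0], [0.001, 0.0, -1.0]]
force: [-0.2, 0.5, 3.3]
opening: 0.007
grasp_force: 1.7
```

Call:
move_arm(
  increments=[
    {"xyz": [0, 0, 2], "roll": 0, "grip": 0},
    {"xyz": [0, 0, 1], "roll": 0, "grip": 0},
    {"xyz": [0, 0, 0], "roll": 0, "grip": 0},
  ],
)

```text
time_s: 10.68
position: [0.477, 0.0587, 0.1309]
tcp_rot: [[0.994, 0.108, 0.002], [0.108, -0.994, -0.0], [0.002, 0.0, -1.0]]
force: [-2.2, 0.4, 10.6]
opening: 0.004
grasp_force: 4.9
```

Call:
move_arm(
  increments=[
    {"xyz": [0, 0, 0.5], "roll": 0, "grip": 0},
    {"xyz": [0, 0, 0], "roll": 0, "grip": 0},
  ],
)

```text
time_s: 10.85
position: [0.477, 0.0587, 0.1307]
tcp_rot: [[0.994, 0.108, 0.002], [0.108, -0.994, -0.0], [0.002, 0.0, -1.0]]
force: [-2.2, 0.8, 13.0]
opening: 0.006
grasp_force: 6.3
```

Call:
move_arm(
  increments=[
    {"xyz": [0, 0, 0], "roll": 0, "grip": 0},
    {"xyz": [0, 0, 0], "roll": 0, "grip": 0},
    {"xyz": [0, 0, 0], "roll": 0, "grip": 0},
    {"xyz": [0, 0, 0], "roll": 0, "grip": 0},
    {"xyz": [0, 0, 0], "roll": 0, "grip": 0},
  ],
)

```text
time_s: 11.27
position: [0.477, 0.0587, 0.1307]
tcp_rot: [[0.994, 0.108, 0.003], [0.108, -0.994, -0.0], [0.003, 0.0, -1.0]]
force: [-1.2, 1.0, 11.8]
opening: 0.006
grasp_force: 6.2
```

Call:
move_arm(
  increments=[
    {"xyz": [0, 0, 0], "roll": 0, "grip": 0},
    {"xyz": [0, 0, 0], "roll": 0, "grip": 0},
    {"xyz": [0, 0, 0], "roll": 0, "grip": 0},
    {"xyz": [0, 0, 0], "roll": 0, "grip": 0},
    {"xyz": [0, 0, 0], "roll": 0, "grip": 0},
  ],
)

```text
time_s: 11.68
position: [0.477, 0.0587, 0.1307]
tcp_rot: [[0.994, 0.108, 0.003], [0.108, -0.994, -0.0], [0.003, 0.0, -1.0]]
force: [-1.5, -0.1, 12.4]
opening: 0.005
grasp_force: 6.2
```

Call:
move_arm(
  increments=[
    {"xyz": [0, 0, 0], "roll": 0, "grip": 0},
    {"xyz": [0, 0, 0], "roll": 0, "grip": 0},
    {"xyz": [0, 0, 0], "roll": 0, "grip": 0},
    {"xyz": [0, 0, 0], "roll": 0, "grip": 0},
    {"xyz": [0, 0, 0], "roll": 0, "grip": 0},
  ],
)

```text
time_s: 12.1
position: [0.477, 0.0587, 0.1307]
tcp_rot: [[0.994, 0.108, 0.003], [0.108, -0.994, -0.0], [0.003, 0.0, -1.0]]
force: [-1.2, 0.7, 12.9]
opening: 0.008
grasp_force: 6.2
```

Call:
move_arm(
  increments=[
    {"xyz": [0, 0, 0], "roll": 0, "grip": 0},
    {"xyz": [0, 0, 0], "roll": 0, "grip": 0},
    {"xyz": [0, 0, 0], "roll": 0, "grip": 0},
    {"xyz": [0, 0, 0], "roll": 0, "grip": 0},
    {"xyz": [0, 0, 0], "roll": 0, "grip": 0},
  ],
)

```text
time_s: 12.52
position: [0.477, 0.0587, 0.1307]
tcp_rot: [[0.994, 0.108, 0.003], [0.108, -0.994, -0.0], [0.003, 0.0, -1.0]]
force: [-2.3, 0.9, 12.5]
opening: 0.004
grasp_force: 6.2
```

Call:
move_arm(
  increments=[
    {"xyz": [0, 0, 0], "roll": 0, "grip": 0},
    {"xyz": [0, 0, 0], "roll": 0, "grip": 0},
    {"xyz": [0, 0, 0], "roll": 0, "grip": 0},
    {"xyz": [0, 0, 0], "roll": 0, "grip": 0},
  ],
)

```text
time_s: 12.85
position: [0.477, 0.0587, 0.1307]
tcp_rot: [[0.994, 0.108, 0.003], [0.108, -0.994, -0.0], [0.003, 0.0, -1.0]]
force: [-0.9, 0.5, 12.4]
opening: 0.006
grasp_force: 6.2
```

Call:
move_arm(
  increments=[
    {"xyz": [0, 0, -20], "roll": 0, "grip": 0},
    {"xyz": [0, 0, -40], "roll": 0, "grip": 0},
    {"xyz": [0, 0, -40], "roll": 0, "grip": 0},
    {"xyz": [0, 0, -40], "roll": 0, "grip": 0},
    {"xyz": [0, 0, -30], "roll": 0, "grip": 0},
  ],
)

```text
time_s: 13.27
position: [0.4766, 0.0586, 0.3022]
tcp_rot: [[0.994, 0.108, 0.003], [0.108, -0.994, -0.0], [0.003, 0.001, -1.0]]
force: [0.5, -0.2, -0.5]
opening: 0.008
grasp_force: 0.0
```

Call:
move_arm(
  increments=[
    {"xyz": [0, 0, 0], "roll": 0, "grip": 0},
    {"xyz": [0, 0, 0], "roll": 0, "grip": 0},
    {"xyz": [0, 0, 0], "roll": 0, "grip": 0},
    {"xyz": [0, 0, 0], "roll": 0, "grip": 0},
  ],
)

```text
time_s: 13.6
position: [0.4746, 0.0587, 0.2974]
tcp_rot: [[0.994, 0.108, -0.004], [0.108, -0.994, 0.0], [-0.004, -0.001, -1.0]]
force: [-0.8, 0.6, -0.6]
opening: 0.003
grasp_force: 0.0
```

```bash
python3 - <<'E'
from h import *
s=bot.read_state();print(s["time_s"],s["position"],s["force"])
im,d=bot.capture("wrist");l=local(d,s);heights(l);cv2.imwrite("pics/w9.png",im[:,:,::-1])
for n,y in (("start",36),("stop",-36)):
    k=np.hypot(l[:,0]+62,l[:,1]-y)<6;print(n,np.nanmedian(l[k,2]))
E
```

```text
13.6 [0.47460916 0.05874651 0.2974022 ] [-0.77927818  0.63947362 -0.62798791]
mains [(14, 9.5), (17, 9.8), (20, 8.9), (23, 8.1), (26, 7.2), (29, 6.4), (32, 5.5), (35, 4.5), (38, 3.4), (41, 3.2), (44, 3.3), (47, 3.4), (50, 3.4), (53, 3.3), (56, 3.3), (59, 3.3), (62, 3.3), (65, 2.6), (68, 0.6), (71, 0.4)]
heater [(14, 9.7), (17, 9.7), (20, 8.8), (23, 8.1), (26, 7.3), (29, 6.3), (32, 5.5), (35, 4.2), (38, 3.2), (41, 3.2), (44, 3.3), (47, 3.3), (50, 3.1), (53, 3.4), (56, 3.2), (59, 3.3), (62, 3.1), (65, 2.7), (68, 0.8), (71, 0.1)]
pump [(14, 3.2), (17, 3.4), (20, 3.1), (23, 3.4), (26, 3.6), (29, 3.4), (32, 3.3), (35, 3.2), (38, 3.3), (41, 4.2), (44, 5.2), (47, 5.9), (50, 6.8), (53, 8.0), (56, 8.3), (59, 9.2), (62, 9.9), (65, 4.3), (68, 0.8), (71, 0.3)]
start 7.369635145969426
stop 7.374433442932934
```

View pics/w9.png

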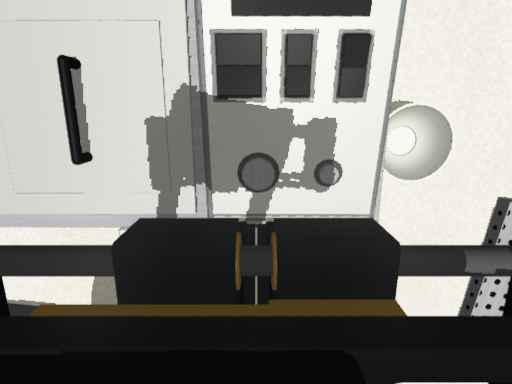

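The picture shows mains (238,65) and heater (298,65) switched on, pump (354,65) still off, and start (258,172) back out. The lid and bowl haven't moved and the arm is clear.

```bash
python3 -c "
from rig import bot
print(bot.hand_in())"
```

```text
the job is handed in; nothing more can be done
None
```

Job handed in at about 13.7 s: mains and heater are on, start was held fully in for about 2.2 s and is back out, and the pump, stop button, lid and bowl are untouched (the fingers end about 38 mm short of the reported TCP, so I pressed by force feedback).

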